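# Press the throttle-shaft bush home with the hand screw press

## Task

A new flanged bush has been started in the throttle-shaft boss of the carburettor body in the hand screw press. Wind the press's knob down until the bush's flange is fully home on the boss, then wind the knob back up a little way so that the punch stands a few millimetres clear of the bush and the carburettor can be lifted out. Leave the other things on the bench where they are.

Things in the scene. Friction and masses are not known exactly. Their poses are not given: they have to be found in the camera images.
- press_center (a point): Two-pillar grey hand screw press, fixed to the bench: base 150 x 210 x 24 mm; pillars 150 mm apart along its y; bridge 50 (x) x 200 (y) mm, top 200 mm above the bench (brass collar on it to 206 mm, pillar nuts to 212 mm). The carburettor body is fixed in a nest between the pillars, its shaft boss upward on the press axis. This point: on the bench under the press axis; z up.
- knob_center (a point): Centre, half-way up, of the round fluted aluminium hand knob on top of the screw, above the bridge: 52 mm diameter, 24 mm high; may be taken at any angle. Clockwise from above screws it down: knob, screw and ram sink together 15 mm per turn (2.39 mm per rad); anticlockwise raises them. It stays where left. With the ram at 0 this point is 248 mm above the bench, the knob's underside 236 mm.
- press_knob (a joint): Angle of the knob in rad, anticlockwise from above (winding up) positive; 0 where the ram reads 0. It takes about 0.1 N m running free and 0.2 N m while the bush is being pressed; once the bush is home the knob stops and the torque climbs past 0.4 N m (a grip then winds up elastically and springs back on release).
- press_ram (a joint): Height in m of the ram (steel crosshead with the punch under it): 0 when the punch's face just rests on the flange of a bush that is fully home; positive is up. It equals 0.00239 times the knob's angle. Its reading minus the bush's reading is the gap between punch and bush. At the start 8.5 to 11 mm.
- punch_face (a point): Centre of the punch's flat lower face, 22 mm in diameter, under the crosshead and over the bush; always 165 mm below the knob's centre.
- bush (a joint): Gap in m between the underside of the bush's flange and the boss's face: 0 is fully home. At the start 4.5 to 7 mm. It is a tight fit, stays where it is left, and moves only when the punch pushes it.
- bush_top (a point): Centre of the top of the bush's flange. Bronze bush, flange 20 mm in diameter and 3 mm thick; with the bush fully home the top of the flange is 83 mm above the bench.
- top_cover: Bystander: the carburettor's domed cast top cover, 98 mm over its four ears, 44 mm high, standing dome up. Origin under its centre.
- float_bowl: Bystander: cast float bowl, an open rectangular cup, 84 x 70 x 36 mm. Origin under its centre.
- throttle_slide: Bystander: throttle slide, 28 mm in diameter below with a 52 mm rim on top, 39 mm high, upright. Origin under its centre.
- jet_tray: Bystander: small steel tray with four compartments holding brass jets, 100 x 70 x 22 mm. Origin under its centre.
- screwdriver: Bystander: black-handled screwdriver, 200 mm long along its x, 26 mm thick. Origin under its middle.
- spanner: Bystander: steel spanner, 170 mm long, lying flat. Origin under its middle.
- parts_brush: Bystander: cleaning brush, 190 mm long, lying. Origin under its middle.
- spray_can: Bystander: spray can, 60 mm in diameter, 170 mm high, upright. Origin under its centre.

How it is judged:
By the outcome, as a careful person would: the job done as asked, in the order asked, and still so for the second after the job is handed in, with the robot touching nothing.
It also fails if it takes over 72 s, if anything falls off the work surface, if the arm or the gripper's body presses on something with over 40 N, if the wrist force passes 120 N, or if a joint passes its speed limit or range.

## Robot

A 6-joint arm with a two-finger parallel gripper is mounted at the origin on the work surface. World frame = base frame: x ahead of the robot, y to its left, z up, the work surface at z = 0. Lengths are in m, angles in rad, forces in N, time in s.
With the tool pointing down it reaches from about 0.375 to 0.975 m from the base axis. Payload 3.8 kg.
Tool frame: the origin (TCP) lies on the centre line of the jaws, within the pads' length; the fingertips stand 22 mm ahead of it and the grasp point (between the pads) lies 3 mm ahead of it; x points along the fingers, y is the direction in which the jaws open and shut, and the axes are right-handed (so a half turn about x gives the same grasp; the last joint's range is limited). The gripper opens to 85 mm and grips with 20 to 120 N. Pads are 22 mm wide; open, the fingers measure 114 mm over their backs; the gripper's body (76 mm by 85 mm) begins 54 mm behind the grasp point. The pads swing forward as they close: fully open they stand 13 mm farther back than shut.
Start: joints at [1.101, 0.264, 1.604, -0, 1.274, -0.037], TCP at [0.283, 0.613, 0.222] pointing down, gripper open.
Joint ranges: [-2.63, 2.63], [-0.94, 2.18], [0.31, 2.57], [-1.31, 4.45], [0, 2.66], [-2.55, 2.55]. Speed limits (rad/s): [2.57, 2.57, 3.14, 3.14, 3.14, 3.14].

## Interface

Orientations are given as a rotation vector (axis times angle).
In Python, from workcell import monitor, eyes, finish_job gives the robot as it stands. The module is installed in compiled form; this text tells all that it offers.
- The arm moves only by the tool play_rows, never from a script. Its argument "deltas" is a list of rows, each an object of numbers: "wx", "wy", "wz": the turn, a rotation vector about the world's x, y, z in degrees; "x", "y", "z": the shift along the world's x, y, z in mm; "fingers": the closure, from -1 (fully open) to 1 (shut), so that 0 is half open. A call has 1 to 20 rows; each row is the pose to reach, as a shift and turn from the pose commanded when the call began; what a row does not reach only later rows make up. A row lasts 1/8 s, in which the tool goes at most 62.5 mm and 10.7 degrees, less where a joint would pass 70% of its speed; a pose out of reach is approached as far as the arm can. A call with a gripper value outside its range is refused whole. The fingers move at their own pace and stop on an object; "grip_force" is the grip in N (left out, the last holds). Time passes only in rows, so rows that repeat a pose let the fingers close. It gives the time, the measured TCP pose, the force and the opening at its end, in the units of the state.
- monitor.read_state(): the state, without advancing time (a new reading comes with each control period).
- eyes.read_camera(name): name is "scene" or "top"; returns a dict with "frame" (480x640x3 uint8, red, green, blue), "depth" (480x640 float32, m along the optical axis (not along the pixel's ray), 0 where there is no reading), "K" (3x3 intrinsics, pixels), "k1" (the pictures are not rectified: a ray, as slopes to the right and down, at radius r is drawn at 1 + k1 r^2 times it, then the intrinsics apply), "view" (4x4, takes a point from world to camera coordinates). Camera axes: x right, y down, z forward; pixel columns grow to the right and rows downward; lengths in m; the calibration is good to about 2 mm. A picture is of the moment at which its call begins.
- finish_job(): hands the job in, once; it reports no verdict.
The state is a dict: "time": time; "q": joint angles; "joint_vel": joint speeds; "joint_torque": joint torques, N m; "tool_pos": TCP position; "tcp_rot": TCP orientation; "wrist_force": force on the tool from outside, world axes, zero at the start; "torque": the same for the moment, N m; "width": opening from 0.0 (shut) to 1.0 (fully open).
Only numpy, scipy, OpenCV 4.12 (cv2) and the standard library are available. Lean on these libraries where they do the work, as an engineer would, in place of code of your own. Each camera call takes 0.05 s, during which the arm holds its last target.

## Working session

There is one attempt and no reset: what is moved stays moved. The work goes in short steps, Python scripts to look and compute and a tool call to move; the robot and the scene stay as the last step left them, time stands still between calls to the robot, and variables do not carry over. Pictures are saved under pics/ and viewed, and the job is handed in when it is done.

Besides the shell and the picture viewer there is one more tool, called after "Call:" as name(argument=value, ...), one argument or row to a line, values as JSON. play_rows: Moves the arm, as the interface text tells. Its arguments: {"type":"object","properties":{"deltas":{"type":"array"},"grip_force":{"type":"number"}},"required":["deltas"]}

```bash
mkdir -p pics
cat > h.py <<'E'
import numpy as np, cv2
from workcell import monitor, eyes, finish_job
def snap(n,tag):
    c=eyes.read_camera(n); cv2.imwrite(f'pics/{tag}.png',c['frame'][:,:,::-1]); np.savez(f'pics/{tag}.npz',**{k:np.asarray(v) for k,v in c.items()}); return c
def load(tag): return dict(np.load(f'pics/{tag}.npz'))
def ray(c,u,v):
    K=c['K'];k1=float(c['k1'])
    d=cv2.undistortPoints(np.array([[[u,v]]],float),K,np.array([k1,0,0,0.])).ravel()
    V=c['view'];R=V[:3,:3];o=-R.T@V[:3,3]
    return o,R.T@np.array([d[0],d[1],1.])
def plane(c,u,v,z):
    o,d=ray(c,u,v); return o+d*(z-o[2])/d[2]
def dep(c,u,v):
    o,d=ray(c,u,v); return o+d*c['depth'][int(round(v)),int(round(u))]
def proj(c,P):
    V=c['view'];r=cv2.Rodrigues(V[:3,:3])[0]
    return cv2.projectPoints(np.array(P,float).reshape(-1,1,3),r,V[:3,3].copy(),c['K'],np.array([float(c['k1']),0,0,0.]))[0].reshape(-1,2)
E
python3 - <<'E'
from h import *
for n in('scene','top'):
    c=snap(n,n+'0');V=c['view'];print(n,-V[:3,:3].T@V[:3,3],V[2,:3],c['K'][0,0])
print(monitor.read_state())
E
```

```text
scene [1.63339605 0.05656963 1.6085563 ] [-0.61364355 -0.0309825  -0.78897508] 598.6473357326634
top [2.34033291e-01 1.29282064e-03 1.53546689e+00] [ 0.22496186 -0.02382209 -0.97407632] 618.7489240434603
{'time': 0.1, 'q': array([ 1.10109466e+00,  2.64692073e-01,  1.60526046e+00, -7.17770217e-06,
        1.27371653e+00, -3.69046078e-02]), 'joint_vel': array([ 0.00028812, -0.00135077, -0.00239029,  0.00032906,  0.00185564,
       -0.00058036]), 'joint_torque': array([ 3.13599576e-04, -5.16707540e+01, -3.68588769e+01, -2.12274426e-05,
        6.27523448e-03,  4.05261130e-05]), 'tool_pos': array([0.28279433, 0.6121383 , 0.22086451]), 'tcp_rot': array([ 0.33786915,  1.54452852, -0.34104992]), 'wrist_force': array([ 0.47773081, -0.45241519,  0.1502591 ]), 'torque': array([-0.00035291,  0.00772378, -0.04835853]), 'width': 0.9960839580214742}
```

View pics/scene0.png

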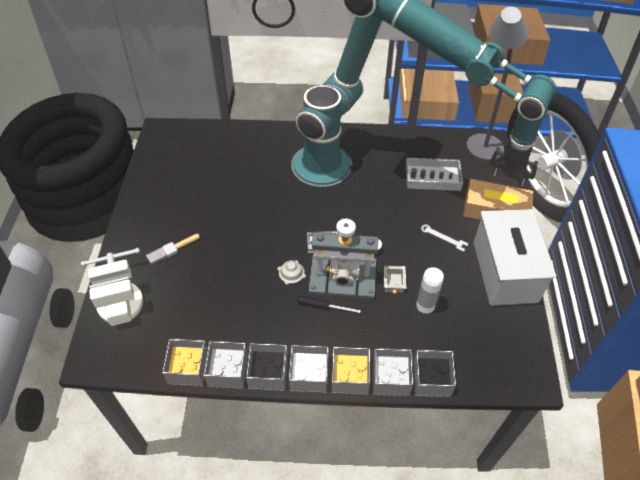

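View pics/top0.png

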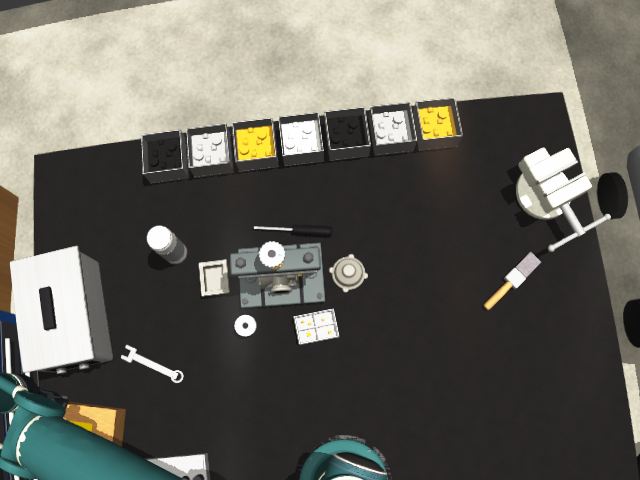

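Run:
```python
from h import *
a=load('scene0');b=load('top0')
i1=cv2.resize(a['frame'][205:325,260:460,::-1],None,fx=4,fy=4,interpolation=cv2.INTER_CUBIC)
i2=cv2.resize(b['frame'][215:355,180:380,::-1],None,fx=4,fy=4,interpolation=cv2.INTER_CUBIC)
cv2.imwrite('pics/z1.png',i1);cv2.imwrite('pics/z2.png',i2)
print(plane(b,271,254,.28),plane(a,346,227,.28))
print(dep(b,265,254),dep(a,342,227))
```

```text
[0.51986367 0.09108445 0.28      ] [0.53690285 0.09128819 0.28      ]
[0.52502339 0.10481036 0.26420738] [0.52694792 0.08001766 0.26724535]
```

View pics/z1.png

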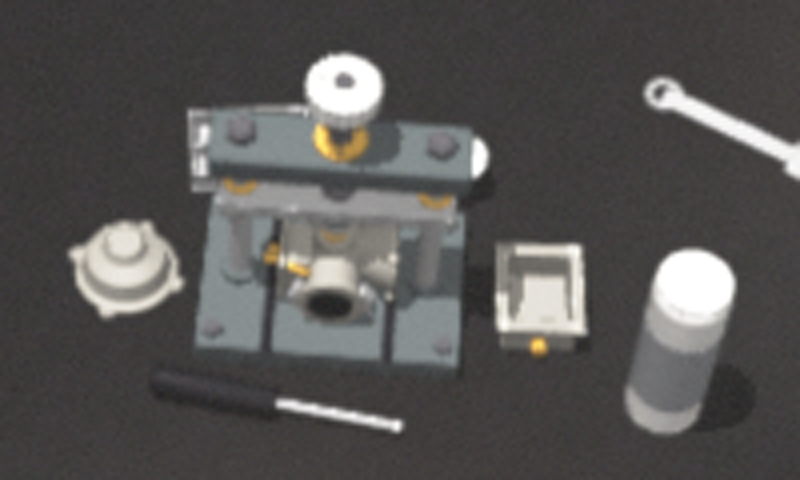

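View pics/z2.png

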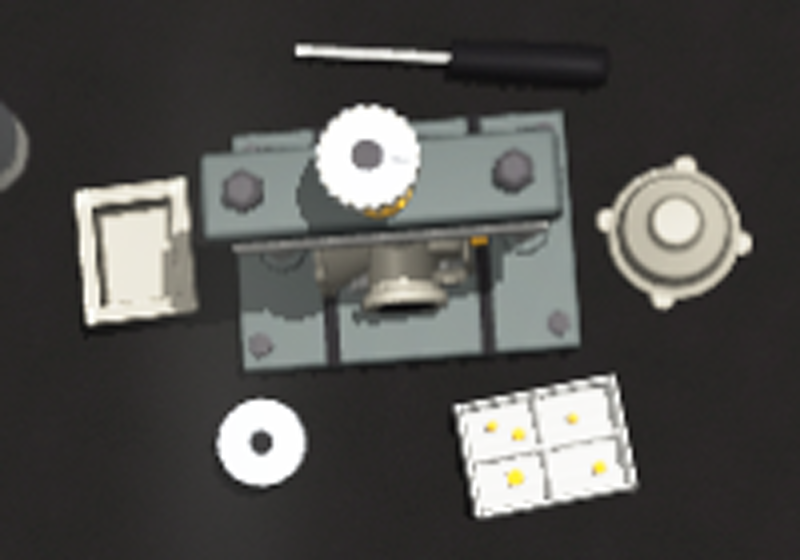

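Run:
```python
from h import *
from scipy.spatial.transform import Rotation as R
b=load('top0');a=load('scene0')
for c,s,zt in((b,(238,272,255,288),.27),(a,(216,238,332,360),.27)):
    y0,y1,x0,x1=s
    P=[];
    for v in range(y0,y1):
        for u in range(x0,x1):
            if c['depth'][v,u]>0:
                p=dep(c,u,v)
                if p[2]>.255: P.append(np.r_[p,u,v])
    P=np.array(P); print(len(P),np.median(P[:,2]),np.percentile(P[:,2],[5,95]),'cent',P[:,:2].mean(0),(P[:,:2].min(0)+P[:,:2].max(0))/2,np.ptp(P[:,:2],axis=0))
    g=c['frame'][y0:y1,x0:x1].min(2)>170
    n,l,st,ce=cv2.connectedComponentsWithStats(g.astype(np.uint8)); k=1+st[1:,4].argmax()
    m=(l==k).astype(np.uint8); ct=max(cv2.findContours(m,0,1)[0],key=len)
    (ex,ey),ax,an=cv2.fitEllipse(ct); print('ellipse',ex+x0,ey+y0,ax, plane(c,ex+x0,ey+y0,zt))
s=monitor.read_state(); print(R.from_rotvec(s['tcp_rot']).as_matrix().round(3), s['torque'])
# bridge direction via nuts at z .212
p1=plane(b,180+240/4,215+188/4,.212);p2=plane(b,180+513/4,215+170/4,.212);print(p1,p2,(p1+p2)/2,p1-p2)
```

```text
520 0.26915305397702316 [0.26361399 0.27392004] cent [0.52094351 0.09046869] [0.52231584 0.09093371] [0.05447546 0.05320269]
ellipse 271.57612800598145 253.7362003326416 (24.444686889648438, 25.211618423461914) [0.52255411 0.09053822 0.27      ]
253 0.2696182867176522 [0.25747179 0.27573421] cent [0.52890262 0.08939119] [0.52497784 0.08892889] [0.05362661 0.05281176]
ellipse 345.5186519622803 226.00952243804932 (14.465835571289062, 18.299070358276367) [0.52499692 0.09009114 0.27      ]
[[-0.001  0.419  0.908]
 [-0.002  0.908 -0.419]
 [-1.    -0.002 -0.   ]] [-0.00035291  0.00772378 -0.04835853]
[0.52589548 0.16554212 0.212     ] [0.51747385 0.01571378 0.212     ] [0.52168466 0.09062795 0.212     ] [0.00842162 0.14982834 0.        ]
```

Call:
play_rows(
  deltas=[
    {"z": 50},
    {"z": 110,"y": -20,"x": 10,"wz": 4},
    {"z": 130,"x": 30,"y": -60,"wz": 10},
    {"z": 130,"x": 50,"y": -105,"wz": 17},
    {"z": 130,"x": 70,"y": -150,"wz": 24},
    {"z": 130,"x": 90,"y": -195,"wz": 31},
    {"z": 130,"x": 110,"y": -240,"wz": 38},
    {"z": 130,"x": 130,"y": -285,"wz": 45},
    {"z": 130,"x": 150,"y": -330,"wz": 52},
    {"z": 130,"x": 170,"y": -375,"wz": 59},
    {"z": 130,"x": 190,"y": -420,"wz": 66},
    {"z": 130,"x": 210,"y": -460,"wz": 73},
    {"z": 130,"x": 230,"y": -500,"wz": 80},
    {"z": 130,"x": 240,"y": -522,"wz": 82},
    {"z": 130,"x": 240,"y": -522,"wz": 82},
    {"z": 130,"x": 240,"y": -522,"wz": 82},
  ],
)

```text
schema error: expected keys wx, wy, wz, x, y, z, fingers
```

```bash
cat > st.py <<'E'
from h import *
from scipy.spatial.transform import Rotation as R
s=monitor.read_state(); M=R.from_rotvec(s['tcp_rot']).as_matrix()
print(s['time'],'pos',s['tool_pos'].round(4),'yaw',np.degrees(np.arctan2(M[1,1],M[0,1])).round(1),'x',M[:,0].round(4),'q',s['q'].round(3),'F',s['wrist_force'].round(2),'T',s['torque'].round(3),'w',round(s['width'],3))
E
python3 st.py; python3 -c "
from h import *
snap('scene','s1');c=snap('top','t1')
i=cv2.resize(c['frame'][180:330,180:380,::-1],None,fx=4,fy=4);cv2.imwrite('pics/z3.png',i)"
```

```text
0.1 pos [0.2828 0.6121 0.2209] yaw 65.2 x [-9.0e-04 -1.9e-03 -1.0e+00] q [ 1.101  0.265  1.605 -0.     1.274 -0.037] F [ 0.48 -0.45  0.15] T [-0.     0.008 -0.048] w 0.996
```

View pics/s1.png

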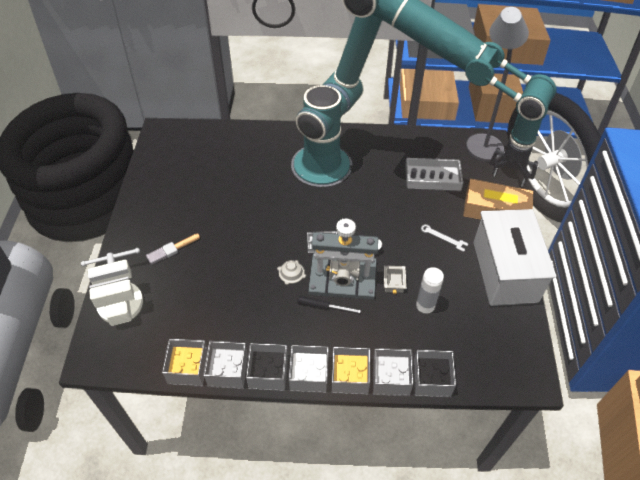

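All seven keys are required in every row, so that call was refused and the arm hasn't moved. The picture shows the same scene as at the start.

Call:
play_rows(
  deltas=[
    {"wx": 0,"wy": 0,"wz": 0,"x": 0,"y": 0,"z": 50,"fingers": -1},
    {"wx": 0,"wy": 0,"wz": 4,"x": 10,"y": -20,"z": 100,"fingers": -1},
    {"wx": 0,"wy": 0,"wz": 10,"x": 30,"y": -60,"z": 130,"fingers": -1},
    {"wx": 0,"wy": 0,"wz": 17,"x": 50,"y": -105,"z": 130,"fingers": -1},
    {"wx": 0,"wy": 0,"wz": 24,"x": 70,"y": -150,"z": 130,"fingers": -1},
    {"wx": 0,"wy": 0,"wz": 31,"x": 90,"y": -195,"z": 130,"fingers": -1},
    {"wx": 0,"wy": 0,"wz": 38,"x": 110,"y": -240,"z": 130,"fingers": -1},
    {"wx": 0,"wy": 0,"wz": 45,"x": 130,"y": -285,"z": 130,"fingers": -1},
    {"wx": 0,"wy": 0,"wz": 52,"x": 150,"y": -330,"z": 130,"fingers": -1},
    {"wx": 0,"wy": 0,"wz": 59,"x": 170,"y": -375,"z": 130,"fingers": -1},
    {"wx": 0,"wy": 0,"wz": 66,"x": 190,"y": -420,"z": 130,"fingers": -1},
    {"wx": 0,"wy": 0,"wz": 73,"x": 210,"y": -460,"z": 130,"fingers": -1},
    {"wx": 0,"wy": 0,"wz": 80,"x": 230,"y": -500,"z": 130,"fingers": -1},
    {"wx": 0,"wy": 0,"wz": 82,"x": 240,"y": -522,"z": 130,"fingers": -1},
    {"wx": 0,"wy": 0,"wz": 82,"x": 240,"y": -522,"z": 130,"fingers": -1},
    {"wx": 0,"wy": 0,"wz": 82,"x": 240,"y": -522,"z": 130,"fingers": -1},
  ],
)

```text
time: 2.2
tool_pos: [0.5227, 0.0913, 0.3519]
tcp_rot: [-0.777, 1.427, 0.778]
wrist_force: [0.0, 0.3, 1.9]
width: 1.001
```

```bash
python3 st.py; python3 -c "
from h import *
c=snap('scene','s2')
i=cv2.resize(c['frame'][130:330,210:460,::-1],None,fx=3,fy=3);cv2.imwrite('pics/z3.png',i)"
```

```text
2.2 pos [0.5227 0.0913 0.3519] yaw 147.2 x [-6.e-04  6.e-04 -1.e+00] q [ 1.250e-01 -6.500e-02  1.729e+00  1.000e-03  1.478e+00 -2.443e+00] F [0.02 0.3  1.86] T [-0.029 -0.066 -0.022] w 1.001
```

View pics/z3.png

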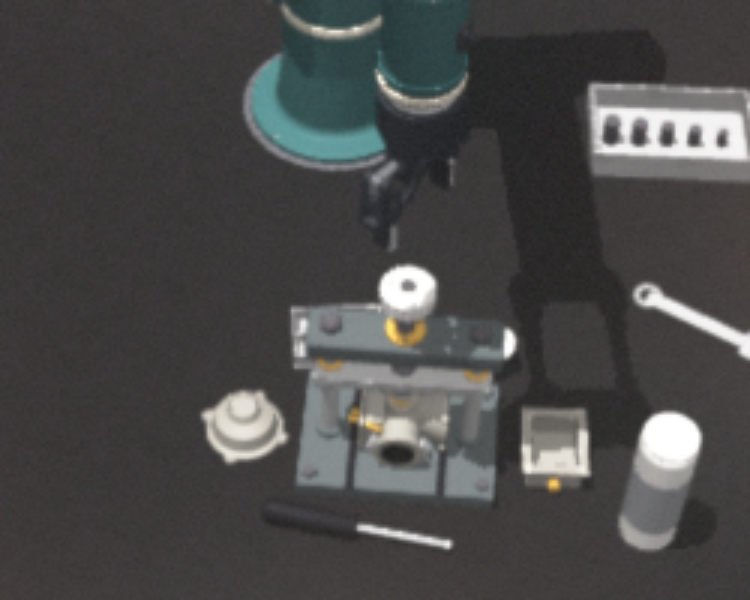

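The gripper stands above the knob, which is at about (406,285) in the crop, with the jaws either side of it and nothing nearby to hit. I'll descend and grip.

Call:
play_rows(
  deltas=[
    {"wx": 0,"wy": 0,"wz": 0,"x": 0,"y": -0.5,"z": -30,"fingers": -1},
    {"wx": 0,"wy": 0,"wz": 0,"x": 0,"y": -0.5,"z": -60,"fingers": -1},
    {"wx": 0,"wy": 0,"wz": 0,"x": 0,"y": -0.5,"z": -80,"fingers": -1},
    {"wx": 0,"wy": 0,"wz": 0,"x": 0,"y": -0.5,"z": -94,"fingers": -1},
    {"wx": 0,"wy": 0,"wz": 0,"x": 0,"y": -0.5,"z": -94,"fingers": -1},
    {"wx": 0,"wy": 0,"wz": 0,"x": 0,"y": -0.5,"z": -94,"fingers": 0.1},
    {"wx": 0,"wy": 0,"wz": 0,"x": 0,"y": -0.5,"z": -94,"fingers": 1},
    {"wx": 0,"wy": 0,"wz": 0,"x": 0,"y": -0.5,"z": -94,"fingers": 1},
    {"wx": 0,"wy": 0,"wz": 0,"x": 0,"y": -0.5,"z": -94,"fingers": 1},
    {"wx": 0,"wy": 0,"wz": 0,"x": 0,"y": -0.5,"z": -94,"fingers": 1},
    {"wx": 0,"wy": 0,"wz": 0,"x": 0,"y": -0.5,"z": -94,"fingers": 1},
    {"wx": 0,"wy": 0,"wz": 0,"x": 0,"y": -0.5,"z": -94,"fingers": 1},
  ],
  grip_force=50,
)

```text
time: 3.75
tool_pos: [0.5245, 0.0909, 0.2615]
tcp_rot: [-0.778, 1.422, 0.777]
wrist_force: [-2.4, 1.7, 9.4]
width: 0.001
```

```bash
python3 st.py; python3 -c "
from h import *
c=snap('scene','s3')
i=cv2.resize(c['frame'][180:300,280:420,::-1],None,fx=5,fy=5);cv2.imwrite('pics/z4.png',i)"
```

```text
3.75 pos [0.5245 0.0909 0.2615] yaw 147.2 x [ 0.0046  0.0017 -1.    ] q [ 1.240e-01 -3.400e-02  1.861e+00  1.000e-03  1.309e+00 -2.445e+00] F [-2.37  1.68  9.41] T [0.219 0.373 0.019] w 0.001
```

View pics/z4.png

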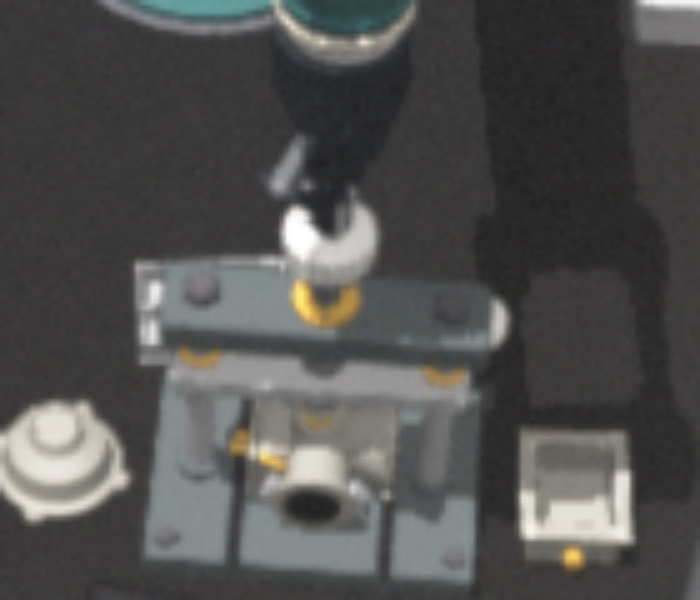

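The gripper has shut completely without gripping: its tips sit on or beside the knob's top, at about (330,215) in the crop, and there is 9 N pushing up. I'll compare projections with the picture before moving.

```bash
python3 - <<'E'
from h import *
c=load('s3'); b=snap('top','t3')
for n,P in dict(tcp=[.5245,.0909,.2615],tip=[.5245,.0909,.2395],knobtop=[.523,.0905,.269],knobbot=[.523,.0905,.245]).items(): print(n,proj(c,P),proj(b,P))
o=(280,180);f=5
i=cv2.resize(c['frame'][180:280,280:420,::-1],None,fx=f,fy=f)
for P,col in(([.5245,.0909,.2615],(0,0,255)),([.5245,.0909,.2395],(0,255,0)),([.523,.0905,.269],(255,0,0))):
    p=proj(c,P)[0]; cv2.circle(i,(int((p[0]-o[0]+.5)*f),int((p[1]-o[1]+.5)*f)),4,col,-1)
cv2.imwrite('pics/z5.png',i)
d=b['frame'][200:320,200:340,::-1]; cv2.imwrite('pics/z6.png',cv2.resize(d,None,fx=5,fy=5))
E
python3 st.py
```

```text
tcp [[345.68418882 227.74765835]] [[271.68734824 253.71899592]]
tip [[345.38721315 232.49532041]] [[272.64188748 255.89889002]]
knobtop [[345.65775565 225.70448831]] [[271.61686131 253.62928492]]
knobbot [[345.33371533 230.91544887]] [[272.66390888 256.01918002]]
3.85 pos [0.5245 0.0909 0.2615] yaw 147.2 x [ 0.0047  0.0017 -1.    ] q [ 1.240e-01 -3.400e-02  1.861e+00  1.000e-03  1.309e+00 -2.445e+00] F [-2.11  1.39  9.36] T [0.259 0.384 0.005] w -0.001
```

View pics/z5.png

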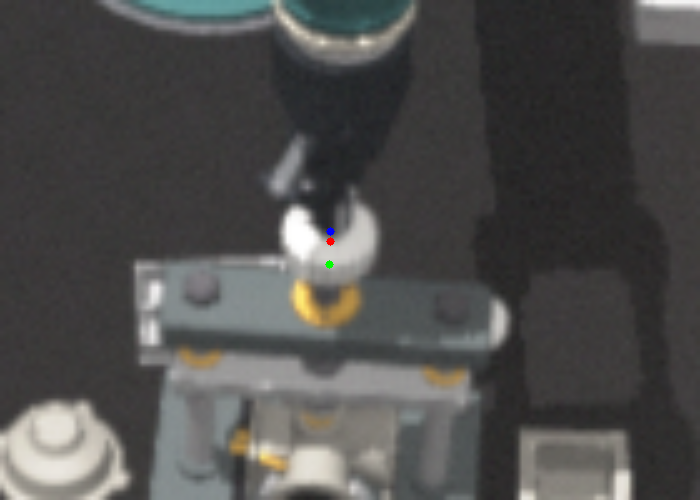

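View pics/z6.png

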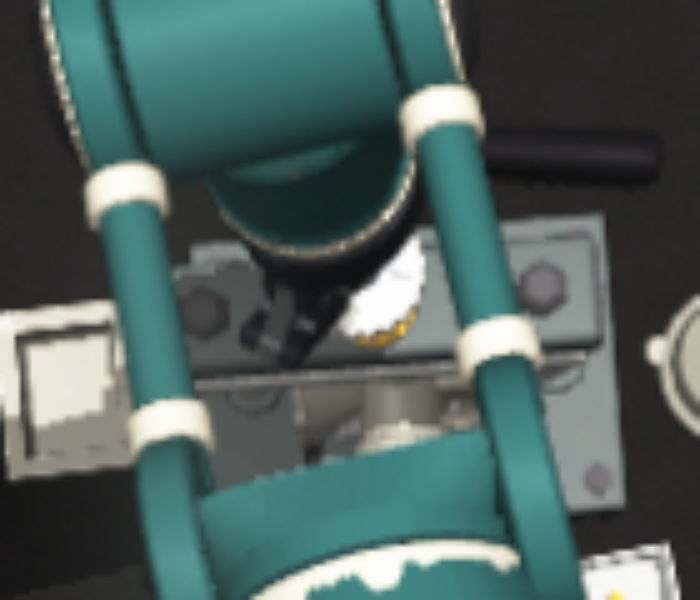

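Run:
```python
from h import *
c=load('s2'); o=(280,150);f=6
i=cv2.resize(c['frame'][150:250,280:410,::-1],None,fx=f,fy=f)
d=np.array([-.84,.54,0]);t=np.array([.5227,.0913,.3519])
for P,col in((t,(0,0,255)),(t-d*.0425+[0,0,-.009],(0,255,0)),(t+d*.0425+[0,0,-.009],(0,255,0)),(t-d*.0425+[0,0,-.022],(255,255,0))):
    p=proj(c,P)[0]; cv2.circle(i,(int((p[0]-o[0]+.5)*f),int((p[1]-o[1]+.5)*f)),3,col,-1)
cv2.imwrite('pics/z7.png',i)
c=load('s3')
i=cv2.resize(c['frame'][150:250,280:410,::-1],None,fx=f,fy=f); 
cv2.imwrite('pics/z8.png',i)
```

```text
(no output)
```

View pics/z7.png

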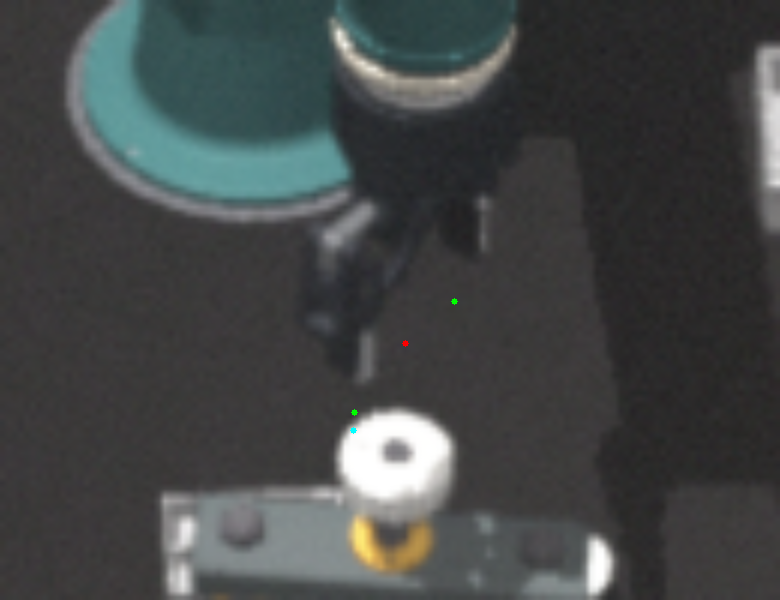

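View pics/z8.png

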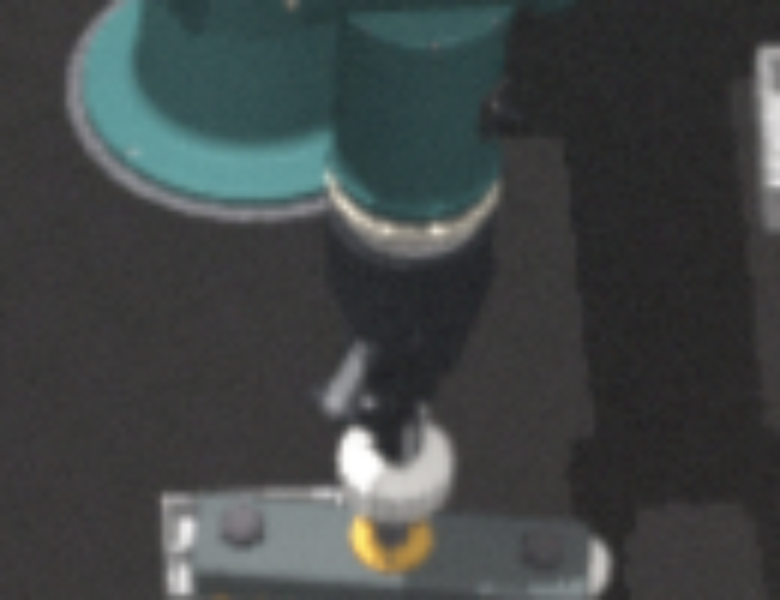

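The visible jaw tips are about 29 mm higher than the reported TCP implies. In the enlarged crop they are at about (360,380) and (485,255), against a projected (354,412) and (454,301). So the fingers closed on top of the knob. I'll lift, open and check before going lower.

Call:
play_rows(
  deltas=[
    {"wx": 0,"wy": 0,"wz": 0,"x": 0,"y": 0,"z": 20,"fingers": 1},
    {"wx": 0,"wy": 0,"wz": 0,"x": 0,"y": 0,"z": 40,"fingers": -1},
    {"wx": 0,"wy": 0,"wz": 0,"x": 0,"y": 0,"z": 40,"fingers": -1},
    {"wx": 0,"wy": 0,"wz": 0,"x": 0,"y": 0,"z": 40,"fingers": -1},
    {"wx": 0,"wy": 0,"wz": 0,"x": 0,"y": 0,"z": 40,"fingers": -1},
    {"wx": 0,"wy": 0,"wz": 0,"x": 0,"y": 0,"z": 40,"fingers": -1},
    {"wx": 0,"wy": 0,"wz": 0,"x": 0,"y": 0,"z": 40,"fingers": -1},
  ],
  grip_force=50,
)

```text
time: 4.72
tool_pos: [0.5229, 0.0902, 0.2976]
tcp_rot: [-0.778, 1.428, 0.778]
wrist_force: [-0.3, -0.4, 0.3]
width: 1.001
```

```bash
python3 st.py
python3 - <<'E'
from h import *
c=snap('scene','s4');b=snap('top','t4'); s=monitor.read_state()
f=6;o=(280,150)
i=cv2.resize(c['frame'][150:250,280:410,::-1],None,fx=f,fy=f)
d=np.array([-.84,.54,0]);t=s['tool_pos']
for dz,col in((0,(0,255,0)),(.029,(0,0,255))):
  for sg in(-1,1):
    p=proj(c,t+sg*d*.0425+[0,0,-.009+dz])[0]; cv2.circle(i,(int((p[0]-o[0]+.5)*f),int((p[1]-o[1]+.5)*f)),3,col,-1)
cv2.imwrite('pics/z9.png',i)
o=(210,190);f=6
i=cv2.resize(b['frame'][190:290,210:340,::-1],None,fx=f,fy=f)
for dz,col in((0,(0,255,0)),(.029,(0,0,255))):
  for sg in(-1,1):
    p=proj(b,t+sg*d*.0425+[0,0,-.009+dz])[0]; cv2.circle(i,(int((p[0]-o[0]+.5)*f),int((p[1]-o[1]+.5)*f)),3,col,-1)
cv2.imwrite('pics/z10.png',i)
E
```

```text
4.725 pos [0.5229 0.0902 0.2976] yaw 147.2 x [-9.e-04 -2.e-04 -1.e+00] q [ 0.124 -0.049  1.811 -0.     1.381 -2.445] F [-0.34 -0.44  0.25] T [-0.009  0.003  0.029] w 1.001
```

View pics/z9.png

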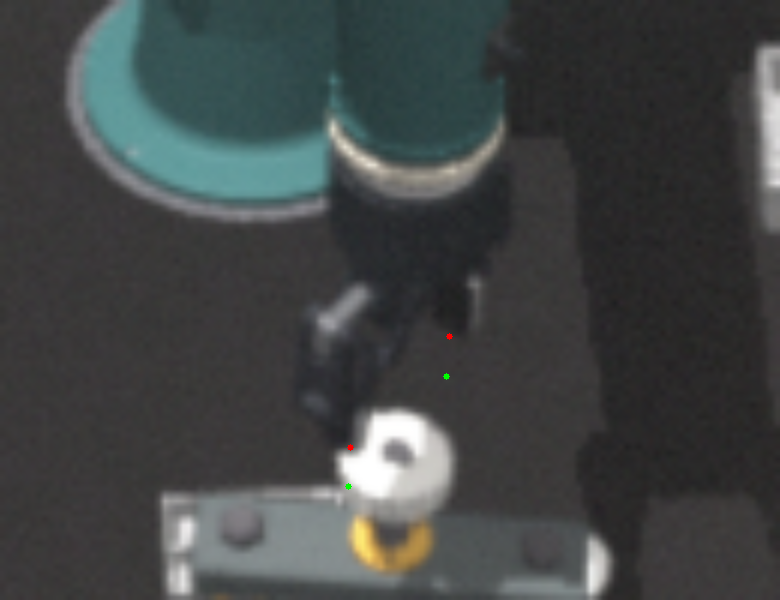

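View pics/z10.png

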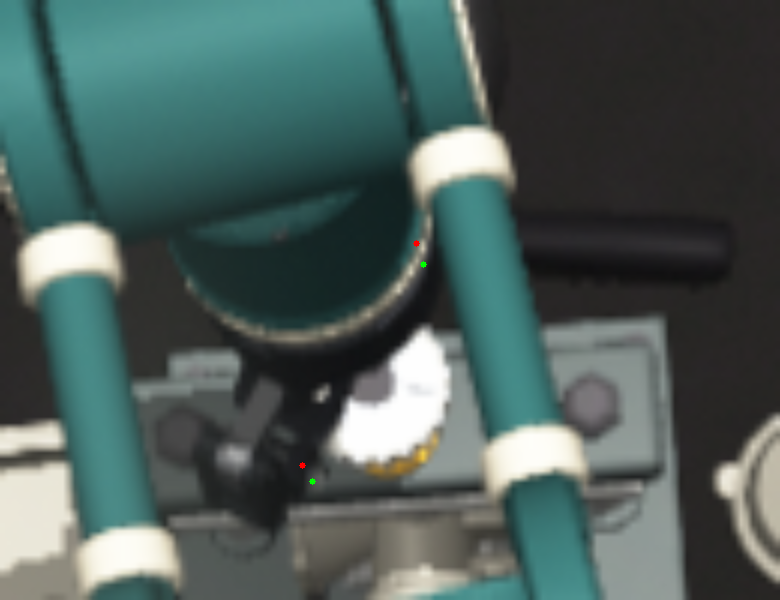

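With a +29 mm correction the projected tips fall on the seen tips: near tip at about (352,447), far tip at about (460,332). Sideways the gripper is centred. I'll go down 69 mm to reported z ≈ 0.229 and grip.

Call:
play_rows(
  deltas=[
    {"wx": 0,"wy": 0,"wz": 0,"x": 0,"y": 0,"z": -20,"fingers": -1},
    {"wx": 0,"wy": 0,"wz": 0,"x": 0,"y": 0,"z": -40,"fingers": -1},
    {"wx": 0,"wy": 0,"wz": 0,"x": 0,"y": 0,"z": -60,"fingers": -1},
    {"wx": 0,"wy": 0,"wz": 0,"x": 0,"y": 0,"z": -69,"fingers": -1},
    {"wx": 0,"wy": 0,"wz": 0,"x": 0,"y": 0,"z": -69,"fingers": -1},
    {"wx": 0,"wy": 0,"wz": 0,"x": 0,"y": 0,"z": -69,"fingers": 1},
    {"wx": 0,"wy": 0,"wz": 0,"x": 0,"y": 0,"z": -69,"fingers": 1},
    {"wx": 0,"wy": 0,"wz": 0,"x": 0,"y": 0,"z": -69,"fingers": 1},
    {"wx": 0,"wy": 0,"wz": 0,"x": 0,"y": 0,"z": -69,"fingers": 1},
    {"wx": 0,"wy": 0,"wz": 0,"x": 0,"y": 0,"z": -69,"fingers": 1},
  ],
  grip_force=50,
)

```text
time: 6.08
tool_pos: [0.5229, 0.0909, 0.2306]
tcp_rot: [-0.777, 1.426, 0.779]
wrist_force: [-4.2, 0.8, 5.7]
width: 0.59
```

```bash
python3 st.py
python3 - <<'E'
from h import *
c=snap('scene','s5')
cv2.imwrite('pics/z11.png',cv2.resize(c['frame'][170:270,280:410,::-1],None,fx=6,fy=6))
E
```

```text
6.075 pos [0.5229 0.0909 0.2306] yaw 147.2 x [ 4.0e-04  1.3e-03 -1.0e+00] q [ 1.240e-01 -1.600e-02  1.901e+00  1.000e-03  1.256e+00 -2.445e+00] F [-4.2   0.82  5.66] T [ 0.359  0.713 -0.058] w 0.59
```

View pics/z11.png

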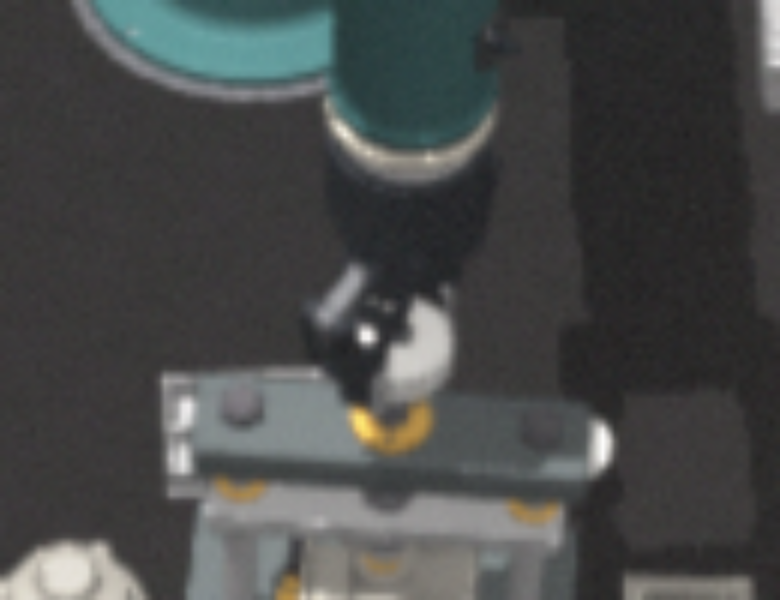

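The pads now hold the knob's side: the near pad is at about (355,350) over the knob, and the opening of 0.59 (about 50 mm) fits. Starting to wind down.

Call:
play_rows(
  deltas=[
    {"wx": 0,"wy": 0,"wz": -4,"x": 0,"y": 0,"z": -0.2,"fingers": 1},
    {"wx": 0,"wy": 0,"wz": -12,"x": 0,"y": 0,"z": -0.5,"fingers": 1},
    {"wx": 0,"wy": 0,"wz": -20,"x": 0,"y": 0,"z": -0.8,"fingers": 1},
    {"wx": 0,"wy": 0,"wz": -28,"x": 0,"y": 0,"z": -1.2,"fingers": 1},
    {"wx": 0,"wy": 0,"wz": -36,"x": 0,"y": 0,"z": -1.5,"fingers": 1},
    {"wx": 0,"wy": 0,"wz": -44,"x": 0,"y": 0,"z": -1.8,"fingers": 1},
    {"wx": 0,"wy": 0,"wz": -52,"x": 0,"y": 0,"z": -2.2,"fingers": 1},
    {"wx": 0,"wy": 0,"wz": -60,"x": 0,"y": 0,"z": -2.5,"fingers": 1},
  ],
)

```text
time: 7.12
tool_pos: [0.523, 0.0908, 0.2281]
tcp_rot: [0.042, 1.57, -0.041]
wrist_force: [-3.7, 1.7, 4.9]
width: 0.587
```

```bash
python3 st.py
python3 - <<'E'
from h import *
c=snap('scene','s6')
cv2.imwrite('pics/z12.png',cv2.resize(c['frame'][170:270,280:410,::-1],None,fx=6,fy=6))
E
```

```text
7.125 pos [0.523  0.0908 0.2281] yaw 87.0 x [ 6.e-04  8.e-04 -1.e+00] q [ 1.240e-01 -1.400e-02  1.904e+00  1.000e-03  1.251e+00 -1.394e+00] F [-3.7   1.69  4.89] T [0.184 0.707 0.12 ] w 0.587
```

View pics/z12.png

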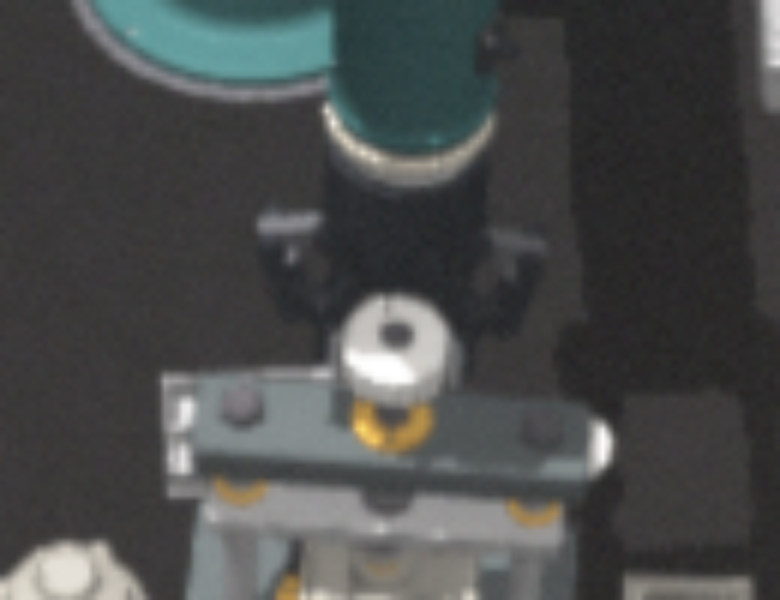

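The knob turns with the gripper: its index line now points away, at about (390,310), and the torque of about 0.1 N m is the free-running value. Continuing.

Call:
play_rows(
  deltas=[
    {"wx": 0,"wy": 0,"wz": -8,"x": 0,"y": 0,"z": -0.3,"fingers": 1},
    {"wx": 0,"wy": 0,"wz": -16,"x": 0,"y": 0,"z": -0.7,"fingers": 1},
    {"wx": 0,"wy": 0,"wz": -24,"x": 0,"y": 0,"z": -1.0,"fingers": 1},
    {"wx": 0,"wy": 0,"wz": -32,"x": 0,"y": 0,"z": -1.3,"fingers": 1},
    {"wx": 0,"wy": 0,"wz": -40,"x": 0,"y": 0,"z": -1.7,"fingers": 1},
    {"wx": 0,"wy": 0,"wz": -48,"x": 0,"y": 0,"z": -2.0,"fingers": 1},
    {"wx": 0,"wy": 0,"wz": -56,"x": 0,"y": 0,"z": -2.3,"fingers": 1},
    {"wx": 0,"wy": 0,"wz": -64,"x": 0,"y": 0,"z": -2.7,"fingers": 1},
    {"wx": 0,"wy": 0,"wz": -72,"x": 0,"y": 0,"z": -3.0,"fingers": 1},
    {"wx": 0,"wy": 0,"wz": -80,"x": 0,"y": 0,"z": -3.3,"fingers": 1},
    {"wx": 0,"wy": 0,"wz": -88,"x": 0,"y": 0,"z": -3.7,"fingers": 1},
    {"wx": 0,"wy": 0,"wz": -96,"x": 0,"y": 0,"z": -4.0,"fingers": 1},
    {"wx": 0,"wy": 0,"wz": -100,"x": 0,"y": 0,"z": -4.2,"fingers": 1},
  ],
)

```text
time: 8.8
tool_pos: [0.5228, 0.0906, 0.224]
tcp_rot: [1.374, 1.094, -1.373]
wrist_force: [-4.3, 1.2, 6.9]
width: 0.59
```

```bash
python3 st.py
```

```text
8.8 pos [0.5228 0.0906 0.224 ] yaw -12.9 x [ 1.e-04  5.e-04 -1.e+00] q [ 1.240e-01 -1.200e-02  1.909e+00  1.000e-03  1.244e+00  3.500e-01] F [-4.27  1.2   6.91] T [0.114 0.891 0.196] w 0.59
```

Call:
play_rows(
  deltas=[
    {"wx": 0,"wy": 0,"wz": -6,"x": 0,"y": 0,"z": -0.2,"fingers": 1},
    {"wx": 0,"wy": 0,"wz": -12,"x": 0,"y": 0,"z": -0.5,"fingers": 1},
    {"wx": 0,"wy": 0,"wz": -18,"x": 0,"y": 0,"z": -0.7,"fingers": 1},
    {"wx": 0,"wy": 0,"wz": -24,"x": 0,"y": 0,"z": -1.0,"fingers": 1},
  ],
)

```text
time: 9.3
tool_pos: [0.5227, 0.0906, 0.223]
tcp_rot: [1.667, 0.832, -1.667]
wrist_force: [-5.0, 0.3, 6.6]
width: 0.59
```

```bash
python3 st.py
```

```text
9.3 pos [0.5227 0.0906 0.223 ] yaw -37.0 x [-1.e-04  6.e-04 -1.e+00] q [ 1.240e-01 -1.100e-02  1.910e+00  1.000e-03  1.243e+00  7.690e-01] F [-4.96  0.26  6.62] T [0.085 0.824 0.069] w 0.59
```

Call:
play_rows(
  deltas=[
    {"wx": 0,"wy": 0,"wz": -6,"x": 0,"y": 0,"z": -0.2,"fingers": 1},
    {"wx": 0,"wy": 0,"wz": -12,"x": 0,"y": 0,"z": -0.5,"fingers": 1},
  ],
)

```text
time: 9.55
tool_pos: [0.5227, 0.0906, 0.2225]
tcp_rot: [1.805, 0.676, -1.805]
wrist_force: [-5.1, 1.1, 6.5]
width: 0.59
```

```bash
python3 st.py
```

```text
9.55 pos [0.5227 0.0906 0.2225] yaw -49.0 x [-1.e-04  6.e-04 -1.e+00] q [ 1.240e-01 -1.100e-02  1.911e+00  1.000e-03  1.242e+00  9.790e-01] F [-5.11  1.07  6.48] T [0.189 0.865 0.215] w 0.59
```

Call:
play_rows(
  deltas=[
    {"wx": 0,"wy": 0,"wz": -6,"x": 0,"y": 0,"z": -0.2,"fingers": 1},
    {"wx": 0,"wy": 0,"wz": -12,"x": 0,"y": 0,"z": -0.5,"fingers": 1},
  ],
)

```text
time: 9.8
tool_pos: [0.5226, 0.0907, 0.222]
tcp_rot: [1.937, 0.502, -1.937]
wrist_force: [-5.7, 0.2, 5.7]
width: 0.592
```

```bash
python3 st.py
```

```text
9.8 pos [0.5226 0.0907 0.222 ] yaw -61.0 x [-2.e-04  7.e-04 -1.e+00] q [ 1.240e-01 -1.000e-02  1.911e+00  1.000e-03  1.241e+00  1.188e+00] F [-5.67  0.22  5.71] T [0.116 0.898 0.17 ] w 0.592
```

Call:
play_rows(
  deltas=[
    {"wx": 0,"wy": 0,"wz": -6,"x": 0,"y": 0,"z": -0.2,"fingers": 1},
    {"wx": 0,"wy": 0,"wz": -12,"x": 0,"y": 0,"z": -0.5,"fingers": 1},
  ],
)

```text
time: 10.05
tool_pos: [0.5226, 0.0907, 0.2215]
tcp_rot: [2.062, 0.31, -2.062]
wrist_force: [-5.2, 0.8, 6.5]
width: 0.589
```

```bash
python3 st.py
```

```text
10.05 pos [0.5226 0.0907 0.2215] yaw -73.0 x [-2.e-04  7.e-04 -1.e+00] q [ 1.240e-01 -1.000e-02  1.912e+00  1.000e-03  1.240e+00  1.398e+00] F [-5.18  0.81  6.46] T [0.185 0.81  0.199] w 0.589
```

Still pressing at about 0.2 N m after 220°. Continuing in small steps.

Call:
play_rows(
  deltas=[
    {"wx": 0,"wy": 0,"wz": -6,"x": 0,"y": 0,"z": -0.2,"fingers": 1},
    {"wx": 0,"wy": 0,"wz": -12,"x": 0,"y": 0,"z": -0.5,"fingers": 1},
  ],
)

```text
time: 10.3
tool_pos: [0.5226, 0.0907, 0.221]
tcp_rot: [2.177, 0.097, -2.177]
wrist_force: [-4.6, 1.2, 7.1]
width: 0.591
```

```bash
python3 st.py
```

```text
10.3 pos [0.5226 0.0907 0.221 ] yaw -85.0 x [-2.e-04  7.e-04 -1.e+00] q [ 1.240e-01 -1.000e-02  1.912e+00  1.000e-03  1.239e+00  1.607e+00] F [-4.65  1.24  7.06] T [0.173 0.877 0.174] w 0.591
```

Call:
play_rows(
  deltas=[
    {"wx": 0,"wy": 0,"wz": -6,"x": 0,"y": 0,"z": -0.2,"fingers": 1},
    {"wx": 0,"wy": 0,"wz": -12,"x": 0,"y": 0,"z": -0.5,"fingers": 1},
  ],
)

```text
time: 10.55
tool_pos: [0.5226, 0.0908, 0.2205]
tcp_rot: [-2.158, 0.13, 2.159]
wrist_force: [-6.0, 1.8, 6.8]
width: 0.591
```

```bash
python3 st.py
```

```text
10.55 pos [0.5226 0.0908 0.2205] yaw -97.0 x [-3.e-04  8.e-04 -1.e+00] q [ 1.240e-01 -9.000e-03  1.913e+00  1.000e-03  1.238e+00  1.816e+00] F [-6.02  1.84  6.76] T [0.174 0.906 0.2  ] w 0.591
```

Call:
play_rows(
  deltas=[
    {"wx": 0,"wy": 0,"wz": -5,"x": 0,"y": 0,"z": -0.2,"fingers": 1},
    {"wx": 0,"wy": 0,"wz": -10,"x": 0,"y": 0,"z": -0.4,"fingers": 1},
  ],
)

```text
time: 10.8
tool_pos: [0.5226, 0.0908, 0.2201]
tcp_rot: [-2.062, 0.306, 2.063]
wrist_force: [-6.1, 2.1, 6.4]
width: 0.589
```

```bash
python3 st.py
```

```text
10.8 pos [0.5226 0.0908 0.2201] yaw -106.9 x [-3.e-04  8.e-04 -1.e+00] q [ 1.240e-01 -9.000e-03  1.913e+00  1.000e-03  1.237e+00  1.990e+00] F [-6.07  2.13  6.41] T [0.199 0.844 0.192] w 0.589
```

Call:
play_rows(
  deltas=[
    {"wx": 0,"wy": 0,"wz": -5,"x": 0,"y": 0,"z": -0.2,"fingers": 1},
    {"wx": 0,"wy": 0,"wz": -10,"x": 0,"y": 0,"z": -0.4,"fingers": 1},
  ],
)

```text
time: 11.05
tool_pos: [0.5226, 0.0908, 0.2197]
tcp_rot: [-1.959, 0.468, 1.96]
wrist_force: [-5.4, 1.4, 7.0]
width: 0.594
```

```bash
python3 st.py
python3 - <<'E'
from h import *
c=snap('scene','s7')
cv2.imwrite('pics/z13.png',cv2.resize(c['frame'][180:300,280:420,::-1],None,fx=5,fy=5))
E
```

```text
11.05 pos [0.5226 0.0908 0.2197] yaw -116.9 x [-2.e-04  9.e-04 -1.e+00] q [ 1.250e-01 -9.000e-03  1.914e+00  1.000e-03  1.236e+00  2.165e+00] F [-5.41  1.38  6.97] T [0.17  0.891 0.191] w 0.594
```

View pics/z13.png

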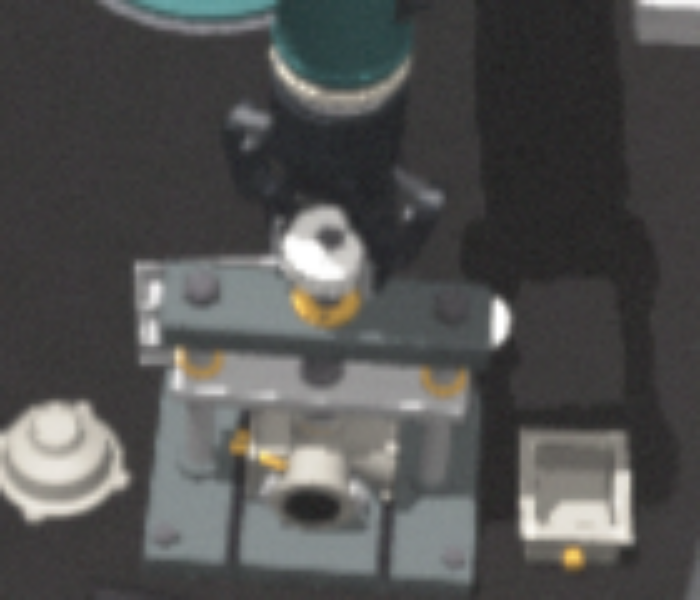

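The knob and crosshead have clearly sunk, but at 264° the torque is still only 0.19 N m, so the bush isn't home yet. I'll use the rest of the wrist's range.

Call:
play_rows(
  deltas=[
    {"wx": 0,"wy": 0,"wz": -4,"x": 0,"y": 0,"z": -0.2,"fingers": 1},
    {"wx": 0,"wy": 0,"wz": -8,"x": 0,"y": 0,"z": -0.3,"fingers": 1},
  ],
)

```text
time: 11.35
tool_pos: [0.5227, 0.0909, 0.2195]
tcp_rot: [-1.873, 0.588, 1.874]
wrist_force: [-5.4, 2.0, 7.4]
width: 0.589
```

```bash
python3 st.py
```

```text
11.35 pos [0.5227 0.0909 0.2195] yaw -124.9 x [-1.e-04  9.e-04 -1.e+00] q [ 1.250e-01 -9.000e-03  1.914e+00  1.000e-03  1.236e+00  2.304e+00] F [-5.41  2.    7.4 ] T [0.191 0.866 0.313] w 0.589
```

Call:
play_rows(
  deltas=[
    {"wx": 0,"wy": 0,"wz": -4,"x": 0,"y": 0,"z": -0.2,"fingers": 1},
    {"wx": 0,"wy": 0,"wz": -8,"x": 0,"y": 0,"z": -0.3,"fingers": 1},
  ],
)

```text
time: 11.6
tool_pos: [0.5226, 0.0909, 0.2191]
tcp_rot: [-1.784, 0.7, 1.785]
wrist_force: [-6.3, 1.8, 6.2]
width: 0.59
```

```bash
python3 st.py
```

```text
11.6 pos [0.5226 0.0909 0.2191] yaw -132.9 x [-2.e-04  9.e-04 -1.e+00] q [ 1.250e-01 -8.000e-03  1.915e+00  1.000e-03  1.235e+00  2.443e+00] F [-6.27  1.75  6.25] T [0.261 0.884 0.355] w 0.59
```

The torque has started climbing (0.31, then 0.36 N m), but the wrist is close to its limit. I'll regrip in mid-range with more force, to confirm the hard stop and leave room for winding back.

Call:
play_rows(
  deltas=[
    {"wx": 0,"wy": 0,"wz": 0,"x": 0,"y": 0,"z": 0,"fingers": -1},
    {"wx": 0,"wy": 0,"wz": 0,"x": 0,"y": 0,"z": 0,"fingers": -1},
    {"wx": 0,"wy": 0,"wz": 0,"x": 0,"y": 0,"z": 0,"fingers": -1},
    {"wx": 0,"wy": 0,"wz": 0,"x": 0,"y": 0,"z": 0,"fingers": -1},
    {"wx": 0,"wy": 0,"wz": 10,"x": 0,"y": 0,"z": 0,"fingers": -1},
    {"wx": 0,"wy": 0,"wz": 20,"x": 0,"y": 0,"z": 0,"fingers": -1},
    {"wx": 0,"wy": 0,"wz": 30,"x": 0,"y": 0,"z": 0,"fingers": -1},
    {"wx": 0,"wy": 0,"wz": 40,"x": 0,"y": 0,"z": 0,"fingers": -1},
    {"wx": 0,"wy": 0,"wz": 50,"x": 0,"y": 0,"z": 0,"fingers": -1},
    {"wx": 0,"wy": 0,"wz": 60,"x": 0,"y": 0,"z": 0,"fingers": -1},
    {"wx": 0,"wy": 0,"wz": 70,"x": 0,"y": 0,"z": 0,"fingers": -1},
    {"wx": 0,"wy": 0,"wz": 80,"x": 0,"y": 0,"z": 0,"fingers": -1},
    {"wx": 0,"wy": 0,"wz": 90,"x": 0,"y": 0,"z": 0,"fingers": -1},
    {"wx": 0,"wy": 0,"wz": 100,"x": 0,"y": 0,"z": 0,"fingers": -1},
    {"wx": 0,"wy": 0,"wz": 110,"x": 0,"y": 0,"z": 0,"fingers": -1},
    {"wx": 0,"wy": 0,"wz": 120,"x": 0,"y": 0,"z": 0,"fingers": -1},
    {"wx": 0,"wy": 0,"wz": 130,"x": 0,"y": 0,"z": 0,"fingers": -1},
    {"wx": 0,"wy": 0,"wz": 140,"x": 0,"y": 0,"z": 0,"fingers": -1},
    {"wx": 0,"wy": 0,"wz": 140,"x": 0,"y": 0,"z": 0,"fingers": -1},
  ],
)

```text
time: 13.98
tool_pos: [0.5231, 0.0902, 0.2174]
tcp_rot: [1.117, 1.265, -1.118]
wrist_force: [0.2, -0.0, -0.0]
width: 1.0
```

```bash
python3 st.py
python3 - <<'E'
from h import *
c=snap('scene','s8')
cv2.imwrite('pics/z14.png',cv2.resize(c['frame'][180:300,280:420,::-1],None,fx=5,fy=5))
E
```

```text
13.975 pos [0.5231 0.0902 0.2174] yaw 7.1 x [-1.e-04 -0.e+00 -1.e+00] q [ 0.124 -0.006  1.916 -0.     1.232 -0.   ] F [ 0.24 -0.04 -0.01] T [-0.009 -0.017 -0.047] w 1.0
```

View pics/z14.png

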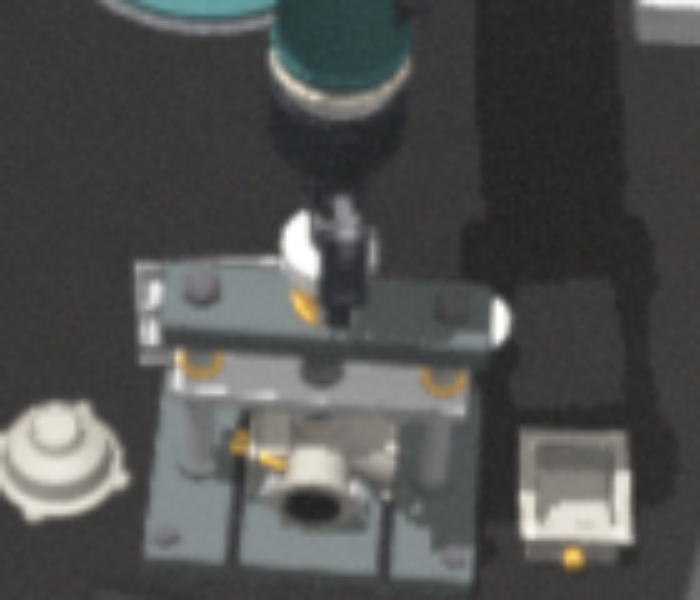

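The jaws are open around the knob and nothing else has moved. Regripping at 70 N and winding on to feel the stop.

Call:
play_rows(
  deltas=[
    {"wx": 0,"wy": 0,"wz": 0,"x": 0,"y": 0,"z": 0,"fingers": 1},
    {"wx": 0,"wy": 0,"wz": 0,"x": 0,"y": 0,"z": 0,"fingers": 1},
    {"wx": 0,"wy": 0,"wz": 0,"x": 0,"y": 0,"z": 0,"fingers": 1},
    {"wx": 0,"wy": 0,"wz": 0,"x": 0,"y": 0,"z": 0,"fingers": 1},
    {"wx": 0,"wy": 0,"wz": 0,"x": 0,"y": 0,"z": 0,"fingers": 1},
  ],
  grip_force=70,
)

```text
time: 14.65
tool_pos: [0.5228, 0.0902, 0.218]
tcp_rot: [1.116, 1.266, -1.117]
wrist_force: [-2.6, -0.8, 5.8]
width: 0.585
```

```bash
python3 st.py
```

```text
14.65 pos [0.5228 0.0902 0.218 ] yaw 7.2 x [-4.e-04 -1.e-04 -1.e+00] q [ 1.240e-01 -7.000e-03  1.916e+00 -0.000e+00  1.234e+00 -1.000e-03] F [-2.63 -0.81  5.83] T [-0.126  0.676 -0.005] w 0.585
```

Call:
play_rows(
  deltas=[
    {"wx": 0,"wy": 0,"wz": -5,"x": 0,"y": 0,"z": 0,"fingers": 1},
    {"wx": 0,"wy": 0,"wz": -10,"x": 0,"y": 0,"z": 0,"fingers": 1},
  ],
)

```text
time: 14.9
tool_pos: [0.5227, 0.0902, 0.2177]
tcp_rot: [1.246, 1.185, -1.247]
wrist_force: [-3.1, -0.4, 3.7]
width: 0.586
```

```bash
python3 st.py
```

```text
14.9 pos [0.5227 0.0902 0.2177] yaw -2.9 x [-7.e-04 -3.e-04 -1.e+00] q [ 0.124 -0.007  1.916 -0.     1.233  0.175] F [-3.14 -0.41  3.71] T [-0.03   0.588  0.392] w 0.586
```

Call:
play_rows(
  deltas=[
    {"wx": 0,"wy": 0,"wz": -5,"x": 0,"y": 0,"z": 0,"fingers": 1},
  ],
)

```text
time: 15.02
tool_pos: [0.5226, 0.0902, 0.2176]
tcp_rot: [1.31, 1.141, -1.311]
wrist_force: [-2.5, -1.6, 3.5]
width: 0.589
```

```bash
python3 st.py
```

```text
15.025 pos [0.5226 0.0902 0.2176] yaw -7.9 x [-9.e-04 -3.e-04 -1.e+00] q [ 0.124 -0.007  1.916 -0.     1.233  0.262] F [-2.47 -1.57  3.48] T [-0.079  0.611  0.452] w 0.589
```

Call:
play_rows(
  deltas=[
    {"wx": 0,"wy": 0,"wz": -5,"x": 0,"y": 0,"z": 0,"fingers": 1},
    {"wx": 0,"wy": 0,"wz": -8,"x": 0,"y": 0,"z": 0,"fingers": 1},
    {"wx": 0,"wy": 0,"wz": -8,"x": 0,"y": 0,"z": 0,"fingers": 1},
  ],
)

```text
time: 15.4
tool_pos: [0.5226, 0.0902, 0.2173]
tcp_rot: [1.408, 1.067, -1.41]
wrist_force: [-3.6, 0.3, 2.8]
width: 0.582
```

```bash
python3 st.py
python3 - <<'E'
from h import *
c=snap('scene','s9')
cv2.imwrite('pics/z15.png',cv2.resize(c['frame'][180:300,280:420,::-1],None,fx=5,fy=5))
E
```

```text
15.4 pos [0.5226 0.0902 0.2173] yaw -15.7 x [-1.1e-03 -3.0e-04 -1.0e+00] q [ 0.124 -0.007  1.916 -0.     1.233  0.399] F [-3.64  0.26  2.76] T [-0.069  0.615  0.255] w 0.582
```

View pics/z15.png

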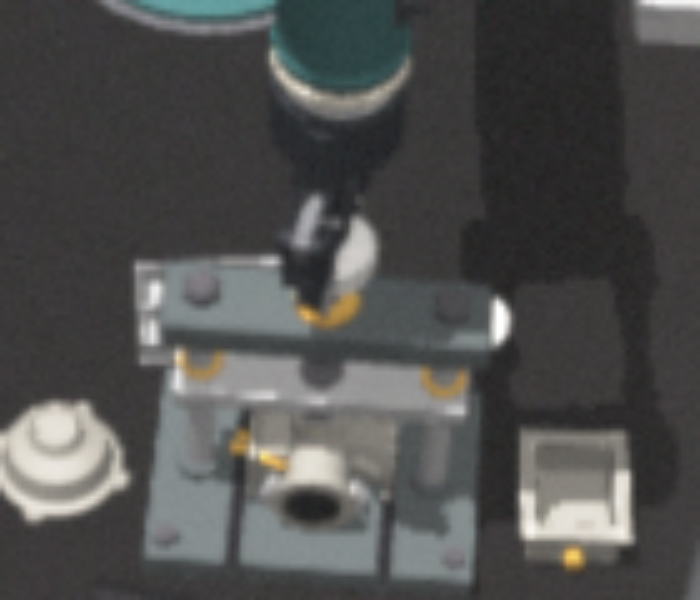

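The torque reading fell back to 0.26 N m, so it's unclear whether this is the stop or a slip. I'll measure the crosshead's motion sub-pixel between the pictures.

Run:
```python
from h import *
def g(t,s): 
    y0,y1,x0,x1=s; return cv2.cvtColor(load(t)['frame'],cv2.COLOR_RGB2GRAY)[y0:y1,x0:x1].astype(np.float64)
# crosshead front face columns 318..368, rows 248..266
for t in('s5','s6','s7','s8','s9'):
    ref=g('s7',(250,268,316,372)); 
    im=g(t,(250,268,316,372))
    base=(cv2.phaseCorrelate(g('s7',(268,296,318,370)),g(t,(268,296,318,370))))
    print(t,'ecc/phase ram',cv2.phaseCorrelate(ref,im,cv2.createHanningWindow((56,18),cv2.CV_64F)),'base',base[0])
    # edge profile in clean columns
    for cs in((322,338),(352,366)):
        p=g(t,(245,275,*cs)).mean(1); print('   ',p.round(0).astype(int)[4:24])
```

```text
s5 ecc/phase ram ((0.39085171858256373, -1.379545884147575), 0.831030033391865) base (-0.07530449603852674, 0.06765569764833046)
    [ 68  92 130 149 152 154 155 153 138 120 114 116 119 118 118 116 114 119
 125 136]
    [ 74  68  66  86 124 146 148 150 151 147 130 113 114 121 126 120 112 110
 108 107]
s6 ecc/phase ram ((0.2188310291980784, -1.3814503631735668), 0.9374657105158983) base (-0.05230249839713608, -0.0646406108663431)
    [ 69  93 131 149 151 154 153 154 144 124 117 116 119 119 118 117 115 119
 124 133]
    [ 78  70  69  86 124 146 149 150 152 155 149 124 115 119 126 121 113 110
 109 116]
s7 ecc/phase ram ((0.0, 0.0), 1.0) base (0.0, 0.0)
    [ 68  93 130 148 150 151 152 155 163 174 157 126 116 116 118 117 116 116
 121 126]
    [ 75  68  68  86 124 147 148 147 148 150 153 165 159 122 112 110 110 109
 109 114]
s8 ecc/phase ram ((-0.05899439464698375, 0.024702704124841546), 1.0421598654198978) base (-0.19643218800661089, 0.06279267866173477)
    [ 68  92 129 149 150 150 152 154 164 177 160 125 115 114 118 117 116 116
 120 126]
    [ 69  63  65  86 124 147 148 147 148 150 152 150 137 115 111 112 110 110
 109 114]
s9 ecc/phase ram ((-0.14296457444141808, 0.08727025470643568), 1.0052744391014026) base (-0.10760765119398741, 0.0824276501154344)
    [ 68  92 129 148 151 151 152 154 157 172 166 128 116 115 117 117 116 116
 121 127]
    [ 70  66  66  87 124 147 148 148 148 151 151 150 137 114 111 111 110 110
 108 107]
```

From picture s7 on (39° more of command) the crosshead's lower edge moved only about 0.1 px, against the 0.36 px a free ram would show. So it has practically stopped. I'll confirm with a firmer grip.

Call:
play_rows(
  deltas=[
    {"wx": 0,"wy": 0,"wz": 0,"x": 0,"y": 0,"z": 0,"fingers": 1},
    {"wx": 0,"wy": 0,"wz": -4,"x": 0,"y": 0,"z": 0,"fingers": 1},
    {"wx": 0,"wy": 0,"wz": -8,"x": 0,"y": 0,"z": 0,"fingers": 1},
  ],
  grip_force=110,
)

```text
time: 15.82
tool_pos: [0.5225, 0.0903, 0.2173]
tcp_rot: [1.508, 0.983, -1.51]
wrist_force: [-4.8, -0.2, 3.0]
width: 0.577
```

```bash
python3 st.py
```

```text
15.825 pos [0.5225 0.0903 0.2173] yaw -23.9 x [-1.3e-03 -2.0e-04 -1.0e+00] q [ 0.124 -0.007  1.916 -0.     1.233  0.54 ] F [-4.79 -0.18  2.97] T [-0.033  0.715  0.592] w 0.577
```

Call:
play_rows(
  deltas=[
    {"wx": 0,"wy": 0,"wz": -4,"x": 0,"y": 0,"z": 0,"fingers": 1},
  ],
)

```text
time: 15.95
tool_pos: [0.5225, 0.0902, 0.2172]
tcp_rot: [1.557, 0.939, -1.559]
wrist_force: [-4.5, 0.3, 2.7]
width: 0.573
```

```bash
python3 st.py
```

```text
15.95 pos [0.5225 0.0902 0.2172] yaw -27.9 x [-1.4e-03 -2.0e-04 -1.0e+00] q [ 0.124 -0.007  1.917  0.     1.233  0.61 ] F [-4.5   0.28  2.72] T [0.029 0.717 0.627] w 0.573
```

Call:
play_rows(
  deltas=[
    {"wx": 0,"wy": 0,"wz": -4,"x": 0,"y": 0,"z": 0,"fingers": 1},
  ],
)

```text
time: 16.08
tool_pos: [0.5224, 0.0903, 0.217]
tcp_rot: [1.604, 0.894, -1.607]
wrist_force: [-3.7, 0.1, 2.1]
width: 0.574
```

```bash
python3 st.py
```

```text
16.075 pos [0.5224 0.0903 0.217 ] yaw -31.8 x [-1.6e-03 -2.0e-04 -1.0e+00] q [ 0.124 -0.006  1.917  0.     1.233  0.68 ] F [-3.68  0.08  2.12] T [0.004 0.612 0.702] w 0.574
```

The torque climbs past 0.6 to 0.70 N m, so the bush is at its hard stop. Now winding back up, about 96° of knob plus the elastic wind-up.

```bash
python3 -c "
from h import *
snap('scene','s10')"
```

Call:
play_rows(
  deltas=[
    {"wx": 0,"wy": 0,"wz": 6,"x": 0,"y": 0,"z": 0,"fingers": 1},
    {"wx": 0,"wy": 0,"wz": 13,"x": 0,"y": 0,"z": 0,"fingers": 1},
    {"wx": 0,"wy": 0,"wz": 20,"x": 0,"y": 0,"z": 0.3,"fingers": 1},
    {"wx": 0,"wy": 0,"wz": 28,"x": 0,"y": 0,"z": 0.6,"fingers": 1},
    {"wx": 0,"wy": 0,"wz": 36,"x": 0,"y": 0,"z": 0.9,"fingers": 1},
    {"wx": 0,"wy": 0,"wz": 44,"x": 0,"y": 0,"z": 1.2,"fingers": 1},
    {"wx": 0,"wy": 0,"wz": 52,"x": 0,"y": 0,"z": 1.5,"fingers": 1},
    {"wx": 0,"wy": 0,"wz": 60,"x": 0,"y": 0,"z": 1.8,"fingers": 1},
    {"wx": 0,"wy": 0,"wz": 68,"x": 0,"y": 0,"z": 2.1,"fingers": 1},
    {"wx": 0,"wy": 0,"wz": 76,"x": 0,"y": 0,"z": 2.5,"fingers": 1},
    {"wx": 0,"wy": 0,"wz": 84,"x": 0,"y": 0,"z": 2.8,"fingers": 1},
    {"wx": 0,"wy": 0,"wz": 92,"x": 0,"y": 0,"z": 3.1,"fingers": 1},
    {"wx": 0,"wy": 0,"wz": 100,"x": 0,"y": 0,"z": 3.5,"fingers": 1},
    {"wx": 0,"wy": 0,"wz": 108,"x": 0,"y": 0,"z": 3.8,"fingers": 1},
    {"wx": 0,"wy": 0,"wz": 116,"x": 0,"y": 0,"z": 4.1,"fingers": 1},
    {"wx": 0,"wy": 0,"wz": 120,"x": 0,"y": 0,"z": 4.3,"fingers": 1},
  ],
)

```text
time: 18.12
tool_pos: [0.5234, 0.0907, 0.2216]
tcp_rot: [0.023, 1.57, -0.021]
wrist_force: [-3.3, 2.3, 2.0]
width: 0.571
```

```bash
python3 st.py
python3 - <<'E'
from h import *
c=snap('scene','s11')
cv2.imwrite('pics/z16.png',cv2.resize(c['frame'][180:300,280:420,::-1],None,fx=5,fy=5))
for t in('s5','s6','s7','s8','s9','s10','s11'):
    g=cv2.cvtColor(load(t)['frame'],cv2.COLOR_RGB2GRAY).astype(float)
    print(t,[g[249:269,a:b].mean(1).round(0).astype(int).tolist() for a,b in((322,338),)])
E
```

```text
18.125 pos [0.5234 0.0907 0.2216] yaw 88.4 x [ 5.e-04  1.e-03 -1.e+00] q [ 1.240e-01 -9.000e-03  1.911e+00  1.000e-03  1.239e+00 -1.419e+00] F [-3.28  2.28  1.98] T [-0.048  0.326 -0.115] w 0.571
s5 [[68, 92, 130, 149, 152, 154, 155, 153, 138, 120, 114, 116, 119, 118, 118, 116, 114, 119, 125, 136]]
s6 [[69, 93, 131, 149, 151, 154, 153, 154, 144, 124, 117, 116, 119, 119, 118, 117, 115, 119, 124, 133]]
s7 [[68, 93, 130, 148, 150, 151, 152, 155, 163, 174, 157, 126, 116, 116, 118, 117, 116, 116, 121, 126]]
s8 [[68, 92, 129, 149, 150, 150, 152, 154, 164, 177, 160, 125, 115, 114, 118, 117, 116, 116, 120, 126]]
s9 [[68, 92, 129, 148, 151, 151, 152, 154, 157, 172, 166, 128, 116, 115, 117, 117, 116, 116, 121, 127]]
s10 [[68, 92, 130, 148, 152, 151, 151, 153, 156, 170, 170, 131, 115, 115, 117, 117, 115, 116, 120, 126]]
s11 [[70, 92, 130, 150, 151, 152, 153, 154, 155, 148, 127, 118, 117, 119, 119, 116, 114, 115, 121, 130]]
```

View pics/z16.png

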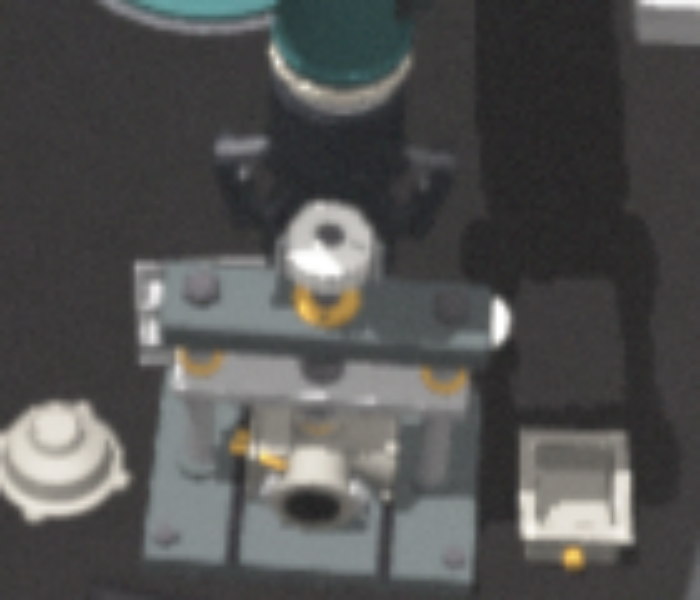

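Winding up worked: the free-running torque is −0.115 N m, and the knob and crosshead are higher. The index line now points right, at about (362,243). Next I'll release, retreat and measure the gap.

Call:
play_rows(
  deltas=[
    {"wx": 0,"wy": 0,"wz": 0,"x": 0,"y": 0,"z": 0,"fingers": -1},
    {"wx": 0,"wy": 0,"wz": 0,"x": 0,"y": 0,"z": 0,"fingers": -1},
    {"wx": 0,"wy": 0,"wz": 0,"x": 0,"y": 0,"z": 0,"fingers": -1},
    {"wx": 0,"wy": 0,"wz": 0,"x": 0,"y": 0,"z": 0,"fingers": -1},
    {"wx": 0,"wy": 0,"wz": 0,"x": 0,"y": 0,"z": 0,"fingers": -1},
    {"wx": 0,"wy": 0,"wz": 0,"x": 0,"y": 0,"z": 40,"fingers": -1},
    {"wx": 0,"wy": 0,"wz": 0,"x": 0,"y": 0,"z": 90,"fingers": -1},
    {"wx": 0,"wy": 0,"wz": 0,"x": 0,"y": 40,"z": 130,"fingers": -1},
    {"wx": 0,"wy": 0,"wz": 0,"x": 0,"y": 90,"z": 150,"fingers": -1},
    {"wx": 0,"wy": 0,"wz": 0,"x": 0,"y": 140,"z": 150,"fingers": -1},
    {"wx": 0,"wy": 0,"wz": 0,"x": 0,"y": 190,"z": 150,"fingers": -1},
    {"wx": 0,"wy": 0,"wz": 0,"x": 0,"y": 240,"z": 150,"fingers": -1},
    {"wx": 0,"wy": 0,"wz": 0,"x": 0,"y": 280,"z": 150,"fingers": -1},
    {"wx": 0,"wy": 0,"wz": 0,"x": 0,"y": 320,"z": 150,"fingers": -1},
    {"wx": 0,"wy": 0,"wz": 0,"x": 0,"y": 320,"z": 150,"fingers": -1},
  ],
)

```text
time: 20.05
tool_pos: [0.5224, 0.4128, 0.3707]
tcp_rot: [0.022, 1.572, -0.022]
wrist_force: [-0.4, -0.9, -0.1]
width: 0.995
```

```bash
python3 st.py
python3 - <<'E'
from h import *
snap('scene','s12');snap('top','t12')
for t,(y0,y1,x0,x1) in(('top0',(240,268,257,286)),('t12',(240,268,257,286)),('scene0',(216,238,332,360)),('s12',(216,238,332,360))):
    c=load(t);z=[]
    for v in range(y0,y1):
        for u in range(x0,x1):
            p=dep(c,u,v)
            if p[2]>.25 and np.hypot(p[0]-.5235,p[1]-.0905)<.02: z.append(p[2])
    print(t,len(z),np.median(z),np.mean(z))
A=cv2.resize(load('scene0')['frame'][215:285,315:375,::-1],None,fx=6.5,fy=6.5,interpolation=cv2.INTER_CUBIC)
B=cv2.resize(load('s12')['frame'][215:285,315:375,::-1],None,fx=6.5,fy=6.5,interpolation=cv2.INTER_CUBIC)
cv2.imwrite('pics/z17.png',np.hstack([A,B]))
E
```

```text
20.05 pos [0.5224 0.4128 0.3707] yaw 88.4 x [-1.2e-03 -2.0e-04 -1.0e+00] q [ 6.310e-01  1.970e-01  1.418e+00  1.000e-03  1.528e+00 -9.120e-01] F [-0.44 -0.92 -0.15] T [-0.002 -0.049  0.036] w 0.995
top0 275 0.2697211959564694 0.2698838823368341
t12 274 0.262445541042006 0.26238852646678595
scene0 115 0.27099225068886224 0.2711197926006577
s12 125 0.2636402710335408 0.2634308337284574
```

View pics/z17.png

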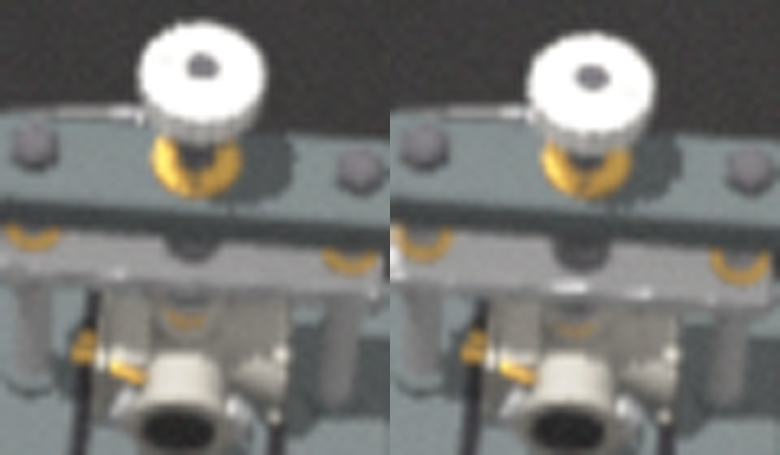

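View pics/t12.png

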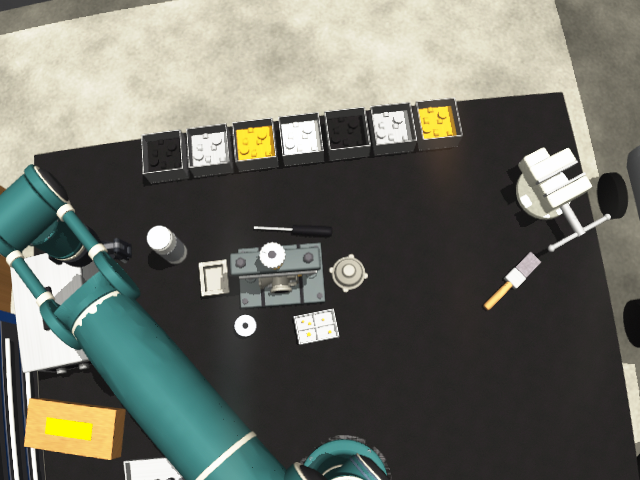

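The knob is net 7.4 mm lower in both cameras, and the bystanders look unmoved. I'll check the bush itself against projections of the flange.

Run:
```python
from h import *
f=16;o=(334,255)
out=[]
a=np.linspace(-1.4,1.4,30)
for t,zt in(('scene0',.089),('s12',.083)):
    c=load(t); i=cv2.resize(c['frame'][255:285,334:358,::-1],None,fx=f,fy=f,interpolation=cv2.INTER_CUBIC)
    j=i.copy()
    for z,col in((zt,(0,255,0)),(zt-.003,(0,0,255))):
        P=np.c_[.5235+.01*np.cos(a),.0905+.01*np.sin(a),np.full(30,z)]
        p=(proj(c,P)-o+.5)*f; cv2.polylines(j,[p.astype(int).reshape(-1,1,2)],False,col,1)
    out+= [i,j]
    h=cv2.cvtColor(c['frame'],cv2.COLOR_RGB2HSV)[255:272,336:352]; b=c['frame'][255:272,336:352].astype(int); m=(b[...,0]-b[...,2]);
    print(t); print(m.max(1), (np.clip(m-25,0,None).sum(1)*np.arange(17)).sum()/np.clip(m-25,0,None).sum()+255)
cv2.imwrite('pics/z18.png',cv2.resize(np.hstack([np.vstack(out[:2]),np.vstack(out[2:])]),None,fx=.6,fy=.6))
c=load('s12');print(proj(c,[[.5335,.0905,.083],[.5335,.0905,.088]]))
```

```text
scene0
[ 3  4  2  2  4  5  9 20 50 61 42 14 11 13 16 17 44] 264.5632183908046
s12
[ 3  2  4  3  3  2  7 10 11 19 41 45 14 12 16 19 43] 266.3284671532847
[[343.23050704 266.06212323]
 [343.28968683 265.12975906]]
```

View pics/z18.png

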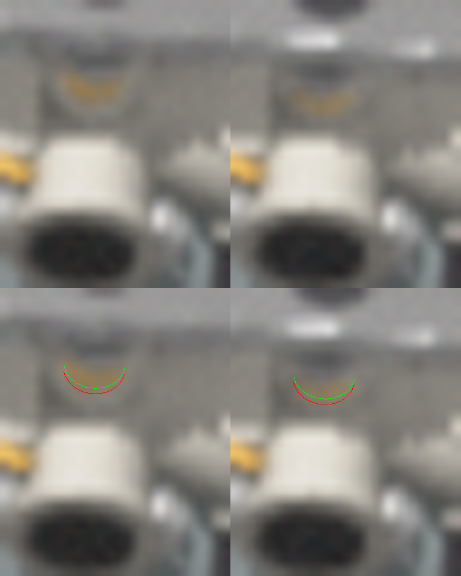

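The bronze flange moved down about 1.5 px and now lies on the outline projected for "home" (row ≈266). One more estimate of the gap, from the knob's height in the pictures taken at the stop:

Run:
```python
from h import *
# crosshead lower-edge / front-face depth-based: use crosshead top strip & knob top points by ray depth
for t in('scene0','s2','s7','s8','s9','s10','s11','s12'):
    c=load(t);z=[]
    for v in range(216,240):
        for u in range(332,360):
            p=dep(c,u,v); px=c['frame'][v,u].astype(int)
            if .25<p[2]<.28 and np.hypot(p[0]-.5235,p[1]-.0905)<.021 and px.min()>110: z.append(p[2])
    # crosshead lower edge in depth: front-face points
    g=cv2.cvtColor(c['frame'],cv2.COLOR_RGB2GRAY).astype(float)
    e=[]
    for a,b in((319,324),(324,329),(329,334)):
        p=g[254:264,a:b].mean(1); k=np.argmin(np.diff(p)); d=-np.diff(p); w=np.clip(d[max(0,k-1):k+2],0,None); e.append(254.5+(w*np.arange(max(0,k-1),max(0,k-1)+len(w))).sum()/w.sum())
    print(t,len(z),np.round(np.median(z),4) if z else None,np.round(e,2))
c=load('s12');print(proj(c,[[.535,.06,.12],[.535,.06,.13]]))
cs=[cv2.resize(load(t)['frame'][214:244,330:362,::-1],None,fx=8,fy=8,interpolation=cv2.INTER_CUBIC) for t in('s10','s11','s12')]
cv2.imwrite('pics/z19.png',np.hstack(cs))
```

```text
scene0 122 0.271 [256.7  256.39 257.7 ]
s2 126 0.2722 [256.71 256.37 257.7 ]
s7 103 0.2601 [258.76 258.9  259.82]
s8 20 0.2597 [258.76 258.89 259.8 ]
s9 36 0.259 [258.79 259.16 259.79]
s10 59 0.2579 [258.76 259.5  259.78]
s11 107 0.2628 [258.3  258.51 258.63]
s12 134 0.2636 [257.89 258.48 258.67]
[[333.79253703 259.074045  ]
 [333.87200234 257.14467824]]
```

View pics/z19.png

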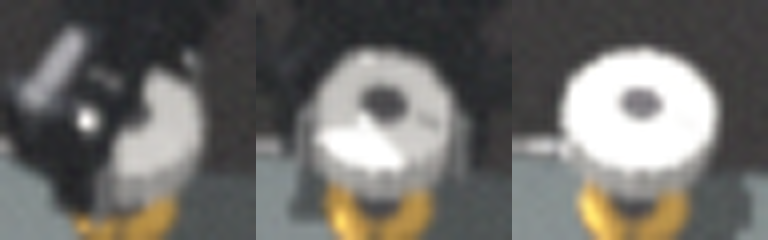

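The crosshead's edge stayed put (258.76 and 259.80 px) from s7 to s10, so the ram really was stopped and the bush is home. It has since risen: 3.5 mm by the knob's height, 4.5 to 5.7 mm by the edge. Handing in.

```bash
python3 -c "
from h import *
print(finish_job())"
```

```text
the job is handed in; nothing more can be done
None
```

The bush is pressed fully home, and the knob is wound back so the punch stands about 3–5 mm clear. I handed the job in at about 20 s, with the gripper open and well away from the press.

- **Winding down:** I wound the knob down about 280° in one grip. I then regripped near the middle of the wrist's range to feel for the stop.
- **Home check:** The torque climbed past 0.4 to 0.70 N m. Over the last 55° or so of commanded turn, two of the three strips along the crosshead's lower edge did not move. The bronze flange also lies on the outline projected for "home".
- **Winding back:** I commanded 120° anticlockwise, some of which only undid the grip's elastic wind-up.
- **Bystanders:** In the last top picture they look where they were at the start.

These checks failed or disagreed:
- **First grasp missed:** The fingers shut on top of the knob with about 9 N, because the real tips stood about 29 mm higher than the stated tool frame implies. I lifted, corrected and gripped properly.
- **Torque dip:** At the regrip the torque read 0.45 and then fell to 0.26 N m, possibly a slip. That is why I repeated the check at 110 N grip force.
- **Third edge strip:** It shifted about 0.6 px over those same 55°, while the other two stayed still. I put that down to a highlight on the edge.
- **Punch gap:** The wind-up estimate gives about 3 mm and the knob's height about 3.5 mm. The crosshead's edge gives 4.5–5.7 mm in two strips and about 2 mm in the strip with the highlight.

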